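# Close the lapped double doors of a dust enclosure

## Robot

A 7-joint arm with a two-finger parallel gripper is mounted at the origin on a cart in front of the work surface, level with it; the furniture and walls round the work are solid. World frame = base frame: x ahead of the robot, y to its left, z up, the work surface at z = 0. Lengths are in m, angles in rad, forces in N, time in s.
With the tool pointing down it reaches from about 0.4 to 0.875 m from the base axis. Payload 6.5 kg.
Tool frame: the origin (TCP) lies at the centre of the arm's flange, where the gripper is bolted on; the fingertips stand 166 mm ahead of it and the grasp point (between the pads) lies 147 mm ahead of it (grip_point_offset is the distance from the TCP to the grasp point, in m); z points along the fingers, y is the line along which they close (so a half turn about z gives the same grasp; the last joint's range is limited). The gripper opens to 88 mm and grips with 3 to 60 N. Pads are 18 mm wide; open, the fingers measure 123 mm over their backs; the gripper's body (75 mm by 187 mm) begins 45 mm behind the grasp point.
Start: joints at [1.056, 0.536, -0.004, 1.538, 0.003, 1.067, -0.071], TCP at [0.282, -0.586, 0.405] pointing down, gripper open.
Joint ranges: [-2.7, 2.7], [-0.37, 2.16], [-1.27, 1.26], [0.24, 2.4], [-1.31, 4.45], [0.19, 1.91], [-2.76, 2.76]. Speed limits (rad/s): [2.39, 2.39, 3.14, 3.14, 3.14, 3.14, 3.14].

## Interface

Orientations are given as a unit quaternion [w, x, y, z].
In Python, from workcell import * gives the robot as it stands. Calls block until the motion is done:
- movep(position, orientation): joint-space move of the TCP to a pose.
- line_to(position, frame=None, rate=0.15): straight line of the TCP; frame=None keeps the orientation; rate is the mean speed in m/s.
- move_j(angles): joint-space move.
- open_jaws() and grab(effort=None): open the fingers fully, or close them until they stop; effort is the grip in N (None keeps the last).
- wait(seconds).
- solve_ik(position, orientation): joint angles nearest the present ones, or None.
- read_camera(name): name is "scene" or "side" or "wrist"; returns the picture (420x560x3 uint8, blue, green, red); there is no depth.
- camera_model(name): a dict with "camera_matrix" (3x3 intrinsics, pixels), "R" (3x3) and "t" (3): a world point X has camera coordinates R X + t; the wrist camera has in their place "mount" (4x4, takes a point from camera to tool coordinates, whose origin is the TCP and whose axes are the flange's). Camera axes: x right, y down, z forward; pixel columns grow to the right and rows downward; lengths in m; the calibration is good to about 2 mm. A picture is of the moment at which its call begins: read the wrist's pose just before it. camera_model takes no time and is no camera call.
A pose or a line that the arm cannot do raises PlanningError and nothing moves.
- sign_off(): hands the job in; it is judged then, once.
Readings, each from a call of its own:
- get_t(): time.
- get_q(): joint angles.
- get_dq(): joint speeds.
- get_tau(): joint torques, N m.
- get_tool_pos(): TCP position.
- get_eef_rot(): TCP orientation.
- get_wrist_force(): force on the tool from outside, world axes, zero at the start.
- get_moment(): the same for the moment, N m.
- get_opening(): finger opening in m.
- get_grasp_force(): force on a finger pad.
Only numpy, scipy, OpenCV 4.12 (cv2) and the standard library are available. Lean on these libraries where they do the work, as an engineer would, in place of code of your own. Each camera call takes 0.05 s, during which the arm holds its last target. There are 200 camera calls.

## Task

Shut the small grey dust enclosure with the two blue doors. Its right door carries a brass strip that must lie over the stepped-back black edge of the left door, so swing the left door fully home first while the right one still stands clear of it, then swing the right door fully home, both gently; leave both shut, and leave the mug, the jar and the tins on the worktop where they stand.

Things in the scene. Friction and masses are not known exactly. Their poses are not given: they have to be found in the camera images.
- enclosure: Grey sheet-metal enclosure, fixed, 120 deep x 160 wide x 222 high; origin at the centre of its underside on the worktop, x axis from its doors to its back (away from the robot), y to the robot's left, z up; turned by some degrees. The doors hang before its lower part; shut, their outer faces lie at x = -76 mm. Things inside and on its roof are fixed to it.
- hood_lip (a point): Middle of the front lower edge of the enclosure's hood, at x = -84, z = 206 mm of the enclosure; it projects 8 mm beyond the shut doors. Between hood and doors is a fixed louvred front at x = -60 mm. An upright gripper before a shut door runs into both: lean it back 30 to 40 degrees, fingers pointing forward and down.
- rebated_leaf (a joint): Left door (rebated, blue with thin black free edge): opening angle in rad, 0 = fully shut (end stop), grows as its free edge swings out to the robot, at most 1.5. Height z 16 to 114 mm; 14 mm thick to 61 mm from the hinge axis, then a 6 mm thin black tongue at the rear, to 77 mm. Stays where left (hinge friction 0.04 N m); no latch or projecting handle: push its outer face.
- flanged_leaf (a joint): Right door (flanged, blue with brass strip): opening angle in rad, as the left door; same thickness, height and hinge. Full thickness to 74 mm from the hinge axis, then a 5.5 mm brass strip flush with its outer face, to 90 mm, which laps over the left door's black tongue. The doors are solid to one another: if this one is shut first, the left door stops on the strip, about 0.2 rad short.
- left_hinge (a point): Top of the left door's vertical hinge axis, at x = -62, y = +77, z = 114 mm of the enclosure; the axis lies in the door's rear face.
- right_hinge (a point): Top of the right door's vertical hinge axis, at x = -62, y = -77, z = 114 mm of the enclosure; the axis lies in the door's rear face.
- rebated_edge (a point): Point on the left door: outer face, top edge (z = 114 mm), 61 mm from the hinge axis, where the blue part ends and the black tongue begins.
- flanged_edge (a point): Point on the right door: outer face, top edge (z = 114 mm), 74 mm from the hinge axis, where the brass strip begins to project.
- binder_1: Yellow lever-arch binder, fixed, standing left of the enclosure: the right-hand one of a row of tall binders, in the gripper's way. Origin at the centre of its underside; 285 along x, 50 along y, 318 high, so its front is 142 mm before the origin and its right side 25 mm to the right of it.
- ultrasonic_bath: Grey bath with a closed dark lid, fixed, right of the enclosure. Origin at the centre of its underside; its front is 67 mm before the origin (timer knob 84 mm), its left side 95 mm left of it, its top at 133 mm (lid knob 152 mm).
- mug_1: Bystander: white mug with a handle, about 83 x 110 x 86 high, loose on the worktop to the right; origin at the centre of its underside.
- jar: Bystander: glass jar with a black lid, 45 across, 40 high, loose, on the left; origin at the centre of its underside.
- brown_tin: Bystander: round brass-coloured tin, 36 across, 20 high, loose, right of the doors; origin at the centre of its underside.
- black_tin: Bystander: round black tin, 31 across, 25 high, loose, left of the doors; origin at the centre of its underside.

How it is judged:
By the outcome, as a careful person would: the job done as asked, in the order asked, and still so for the second after the job is handed in, with the robot touching nothing.
It also fails if it takes over 51 s, if anything falls off the work surface, if the arm or the gripper's body presses on something with over 40 N, if the wrist force passes 120 N, or if a joint passes its speed limit or range.

## Working session

There is one attempt and no reset: what is moved stays moved. The work goes in short steps, each a Python script; the robot and the scene stay as the last script left them, time stands still between calls to the robot, and variables do not carry over. Pictures are saved under pics/ and viewed, at most 11 in all, crops included, and the job is handed in when it is done.

```bash
mkdir -p pics
python3 - <<'E'
from workcell import *
import cv2,numpy as np
for n in ["scene","side"]:
    cv2.imwrite(f"pics/{n}0.png",read_camera(n)); m=camera_model(n); print(n,np.round(m["camera_matrix"],1).tolist(),np.round(m["R"],3).tolist(),np.round(m["t"],3), np.round(-np.array(m["R"]).T@m["t"],3))
print(get_t(),get_eef_rot(),camera_model("wrist")["mount"])
E
```

```text
scene [[463.8, 0.0, 282.7], [0.0, 463.8, 211.7], [0.0, 0.0, 1.0]] [[0.701, -0.713, -0.012], [-0.629, -0.611, -0.48], [0.335, 0.344, -0.877]] [-0.29   0.462  0.934] [ 0.182 -0.246  1.038]
side [[453.8, 0.0, 285.3], [0.0, 453.8, 213.3], [0.0, 0.0, 1.0]] [[0.883, -0.47, -0.007], [-0.424, -0.789, -0.445], [0.204, 0.396, -0.895]] [-0.414  0.371  1.052] [ 0.308 -0.318  1.104]
0.1 [-7.67183009e-04  9.74923806e-01  2.22537488e-01 -2.23110510e-04] [[ 2.26966676e-04 -9.56188413e-01 -2.92751886e-01  7.60579327e-02]
 [ 9.99999715e-01  4.27618712e-04 -6.21404865e-04 -1.12479576e-03]
 [ 7.19366316e-04 -2.92751662e-01  9.56188238e-01  2.04344013e-02]
 [ 0.00000000e+00  0.00000000e+00  0.00000000e+00  1.00000000e+00]]
```

View pics/scene0.png

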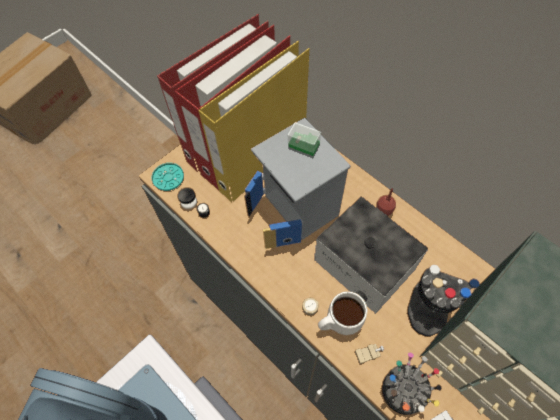

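View pics/side0.png

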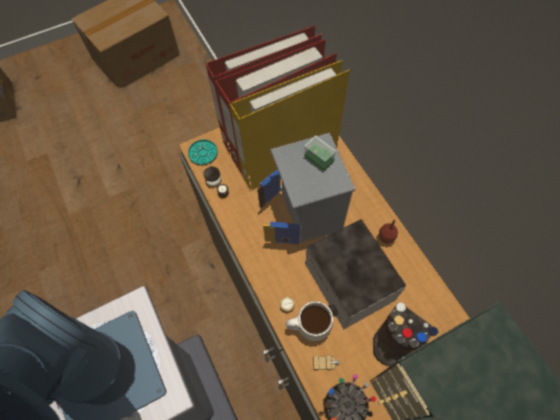

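The scene picture shows the enclosure roof around (300,155), the left door around (255,195) and the right door around (285,235). The jar is at (187,197), the black tin at (203,210) and the brass tin at (310,306). I'll zoom in on the doors.

Run:
```python
import cv2
a=cv2.imread("pics/scene0.png")[120:270,220:360]; b=cv2.imread("pics/side0.png")[120:270,235:375]
import numpy as np
cv2.imwrite("pics/zoom.png",cv2.convertScaleAbs(cv2.resize(np.hstack([a,b]),None,fx=2.85,fy=4*.7125,interpolation=cv2.INTER_CUBIC),alpha=1.5))
```

```text
(no output)
```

View pics/zoom.png

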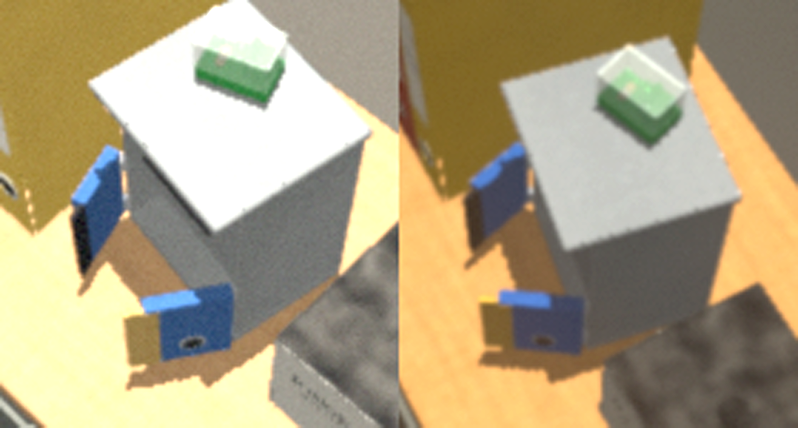

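The zoom (scale 2.85) shows both doors open at about 75–90°. In the scene half, the roof corners are at (92,83), (213,230) and (368,132). The left door's top runs from the hinge at about (122,153) to about (75,205). The right door's top runs from (232,287) to (143,300), with the brass strip beyond it to 125.

```bash
cat > h.py <<'E'
from workcell import *
import cv2,numpy as np
def ray(n,u,v):
    m=camera_model(n);R=np.array(m["R"]);K=np.array(m["camera_matrix"])
    return -R.T@m["t"], R.T@np.linalg.inv(K)@[u,v,1]
def on(n,u,v,z):
    c,d=ray(n,u,v); return c+d*(z-c[2])/d[2]
def zs(u,v): return ("scene",220+(u+.5)/2.85-.5,120+(v+.5)/2.85-.5)
def zd(u,v): return ("side",235+(u-399+.5)/2.85-.5,120+(v+.5)/2.85-.5)
E
python3 - <<'E'
from h import *
np.set_printoptions(precision=4,suppress=True)
P={}
for nm,a,b,z in [("FL",(92,83),(502,83),.222),("FR",(213,230),(568,250),.222),("BR",(368,132),(737,195),.222),
  ("Rflanged_edge",(143,300),(500,293),.114),("Rhinge_outer",(232,287),(583,296),.114),("Ledge?",(75,205),(468,205),.114),("Lhinge",(122,155),(527,146),.114)]:
    p,q=on(*zs(*a),z),on(*zd(*b),z); P[nm]=(p+q)/2; print(nm,p[:2],q[:2])
print([np.linalg.norm(P[a]-P[b]) for a,b in [("FL","FR"),("FR","BR"),("Rflanged_edge","Rhinge_outer"),("Ledge?","Lhinge")]])
d=P["FL"]-P["FR"];print("yaw",np.arctan2(-d[0],d[1])); e=P["BR"]-P["FR"];print(np.arctan2(e[1],e[0]))
g=zs(0,0)
for nm,u,v,z in [("jar",187,190,.04),("btin",203,208,.025),("brown",310,305,.02),("mug",347,312,.086),("knob",371,242,.152),("bindertopFR",0,0,0)]:
    if u: print(nm,on("scene",u,v,z)[:2])
for nm,u,v in [("binder top front R",204,121),("binder top back R",308,53)]: print(nm,on("scene",u,v,.318)[:2])
for nm,u,v in [("bath lid left-front",316,243),("bath lid left-back",365,202),("bath front-right",385,297)]: print(nm,on("scene",u,v,.133)[:2])
E
```

```text
FL [0.5576 0.2311] [0.5583 0.2365]
FR [0.5285 0.0756] [0.5325 0.0756]
BR [0.6692 0.0513] [0.6721 0.0555]
Rflanged_edge [0.4903 0.1136] [0.4897 0.1151]
Rhinge_outer [0.5474 0.0714] [0.5502 0.0795]
Ledge? [0.5129 0.2154] [0.5039 0.2043]
Lhinge [0.5736 0.2227] [0.5776 0.2334]
[np.float64(0.16056968954921777), np.float64(0.14188120388712572), np.float64(0.07050451975539053), np.float64(0.06964921493562316)]
yaw -0.17179635853736974
-0.15704410037834243
jar [0.4388 0.3628]
btin [0.4367 0.3023]
brown [ 0.4424 -0.0586]
mug [ 0.4685 -0.1362]
knob [ 0.5973 -0.0819]
binder top front R [0.494  0.2928]
binder top back R [0.7753 0.2731]
bath lid left-front [0.5224 0.0043]
bath lid left-back [ 0.6736 -0.0059]
bath front-right [ 0.5312 -0.1762]
```

```bash
cat >> h.py <<'E'
from scipy.spatial.transform import Rotation as Ro
YAW=-.165; EX=np.array([np.cos(YAW),np.sin(YAW),0]); EY=np.array([-EX[1],EX[0],0]); UP=np.array([0,0,1.])
O=np.array([.627,.141,0])
HW,HD=.0175,.010
def rot(yaw,lean):      # yaw in world, lean back from vertical; columns tool x,y,z
    h=np.array([np.cos(yaw),np.sin(yaw),0]); z=-np.cos(lean)*UP+np.sin(lean)*h
    y=np.array([h[1],-h[0],0]); return np.c_[np.cross(y,z),y,z]
def quat(R):
    q=Ro.from_matrix(R).as_quat(); return [q[3],q[0],q[1],q[2]]
def pose(side,th,r,yaw,lean,z,gap=0.):
    """TCP so that the closed fingertips touch the outer face of a door opened th, at radius r; side +1 left, -1 right"""
    H=O-.062*EX+side*.077*EY
    a=-side*EY*np.cos(th)-EX*np.sin(th); n=-EX*np.cos(th)+side*EY*np.sin(th)
    R=rot(yaw,lean)
    c=[s*R[:,0]*HD+t*R[:,1]*HW for s in(1,-1) for t in(1,-1)]
    k=min(c,key=lambda v:v@n)      # corner of the tip that leads into the door
    tip=H+r*a+(.014+gap)*n-k; tip[2]=z
    return tip-.166*R[:,2],R
def body(p,R):
    g=np.array([[x,y,z] for x in np.linspace(-.0375,.0375,5) for y in np.linspace(-.0935,.0935,13) for z in np.linspace(0,.102,6)])
    return p+g@R.T
def clear(side,p,R):
    """body clearances: binder, enclosure hood, over the door tops"""
    B=body(p,R); c=np.array([.494,.2925]); by=-.07
    d=B[:,:2]-c; u=d@[np.cos(by),np.sin(by)]; v=d@[-np.sin(by),np.cos(by)]
    binder=np.maximum(-u,-v).min()
    e=(B-O)@np.c_[EX,EY,UP]
    hood=np.where(abs(e[:,1])<.1, np.maximum(np.maximum(-.084-e[:,0],.200-e[:,2]), -.5),1)
    lou=-.06-e[:,0]
    bath=np.maximum(.522-B[:,0]-.017, B[:,1]-.006)
    return binder,min(hood.min(),1),np.where(abs(e[:,1])<.1,lou,1).min(),bath.min(),B[:,2].min()-.114
E
python3 - <<'E'
from h import *
np.set_printoptions(precision=3,suppress=True)
for lean in (.58,.68):
  for th in (1.35,1.1,.9,.7,.5,.3,.15,0):
    best=max(((min(clear(1,*pose(1,th,.058,y,lean,.098))[:3]),y) for y in np.arange(-.2,1.0,.05)))
    p,R=pose(1,th,.058,best[1],lean,.098); print(lean,th,round(best[1],2),np.array(clear(1,p,R)),p)
for th in (1.3,.9,.5,.2,0):
    for y in (-.4,-.165): 
        p,R=pose(-1,th,.06,y,.6,.098); print("R",th,y,np.array(clear(-1,p,R)),p, solve_ik(p,quat(R)) is not None)
E
```

```text
0.58 1.35 0.55 [0.004 0.001 0.008 0.108 0.017] [0.44  0.21  0.237]
0.58 1.1 0.3 [0.01  0.023 0.037 0.106 0.017] [0.419 0.21  0.237]
0.58 0.9 0.35 [0.011 0.015 0.029 0.089 0.017] [0.422 0.194 0.237]
0.58 0.7 0.4 [0.016 0.011 0.02  0.073 0.017] [0.427 0.178 0.237]
0.58 0.5 0.35 [0.012 0.011 0.015 0.07  0.017] [0.432 0.173 0.237]
0.58 0.3 0.25 [0.006 0.009 0.013 0.072 0.017] [0.439 0.174 0.237]
0.58 0.15 0.15 [0.006 0.01  0.012 0.076 0.017] [0.446 0.179 0.237]
0.58 0 -0.2 [0.027 0.013 0.025 0.06  0.017] [0.454 0.175 0.237]
0.68 1.35 0.55 [0.01  0.01  0.014 0.101 0.01 ] [0.428 0.202 0.227]
0.68 1.1 0.3 [0.014 0.029 0.043 0.103 0.01 ] [0.407 0.207 0.227]
0.68 0.9 0.4 [0.02  0.018 0.031 0.085 0.01 ] [0.411 0.184 0.227]
0.68 0.7 0.35 [0.018 0.016 0.029 0.079 0.01 ] [0.414 0.178 0.227]
0.68 0.5 0.4 [0.022 0.013 0.017 0.064 0.01 ] [0.422 0.163 0.227]
0.68 0.3 0.3 [0.011 0.013 0.015 0.065 0.01 ] [0.428 0.165 0.227]
0.68 0.15 0.25 [0.013 0.011 0.011 0.065 0.01 ] [0.434 0.166 0.227]
0.68 0 -0.2 [0.027 0.021 0.032 0.061 0.01 ] [0.442 0.177 0.227]
R 1.3 -0.4 [0.089 0.035 0.059 0.043 0.016] [0.392 0.111 0.235] False
R 1.3 -0.165 [0.116 0.053 0.077 0.036 0.016] [0.389 0.087 0.235] False
R 0.9 -0.4 [0.07  0.029 0.053 0.046 0.016] [0.402 0.134 0.235] True
R 0.9 -0.165 [0.094 0.047 0.071 0.029 0.016] [0.399 0.11  0.235] False
R 0.5 -0.4 [0.052 0.026 0.038 0.039 0.016] [0.419 0.151 0.235] True
R 0.5 -0.165 [0.076 0.032 0.056 0.016 0.016] [0.417 0.127 0.235] True
R 0.2 -0.4 [0.043 0.011 0.023 0.032 0.016] [0.436 0.158 0.235] True
R 0.2 -0.165 [0.067 0.028 0.041 0.021 0.016] [0.434 0.134 0.235] True
R 0 -0.4 [0.037 0.01  0.011 0.034 0.016] [0.448 0.16  0.235] True
R 0 -0.165 [0.031 0.017 0.029 0.058 0.016] [0.452 0.171 0.235] True
```

```bash
cat >> h.py <<'E'
LT=dict(th=[0,.15,.3,.5,.9,1.3],yaw=[0.,.17,.28,.37,.37,.42],lean=[.62]*6)
RT=dict(th=[0,.2,.5,.9,1.25],yaw=[-.2,-.25,-.35,-.4,-.45],lean=[.6,.58,.5,.45,.4])
def sched(side,th,gap=0):
    T=LT if side>0 else RT; f=lambda k:np.interp(th,T["th"],T[k])
    return pose(side,th,.058 if side>0 else .062,f("yaw"),f("lean"),.098,gap)
E
python3 - <<'E'
from h import *
np.set_printoptions(precision=3,suppress=True)
for s in (1,-1):
  for th in (1.3 if s>0 else 1.25,1.1,.9,.7,.5,.3,.2,.1,.05,0,-.06):
    p,R=sched(s,th); q=solve_ik(p,quat(R)); print(s,th,np.array(clear(s,p,R)),p,None if q is None else np.array(q))
  p,R=sched(s,1.25,.02)
  for d in ([0,0,0],[0,0,.12],[-.03,0,.12],[.0,0,.15]): print(d,solve_ik(p+d,quat(R)) is not None)
E
```

```text
1 1.3 [-0.     0.012  0.018  0.111  0.014] [0.432 0.215 0.233] [-0.28   0.535 -0.358  2.297  2.426  0.38   2.215]
1 1.1 [0.005 0.012 0.018 0.101 0.014] [0.431 0.205 0.233] [-0.266  0.53  -0.359  2.309  2.426  0.389  2.204]
1 0.9 [0.015 0.016 0.03  0.086 0.014] [0.417 0.19  0.233] [-0.103  0.547 -0.535  2.345  2.326  0.467  2.327]
1 0.7 [0.016 0.012 0.024 0.078 0.014] [0.421 0.179 0.233] [-0.07   0.546 -0.534  2.346  2.359  0.454  2.323]
1 0.5 [0.016 0.012 0.016 0.069 0.014] [0.428 0.169 0.233] [-0.038  0.548 -0.534  2.341  2.386  0.439  2.327]
1 0.3 [0.008 0.011 0.013 0.068 0.014] [0.435 0.169 0.233] [-0.205  0.521 -0.359  2.333  2.386  0.418  2.189]
1 0.2 [0.008 0.012 0.013 0.072 0.014] [0.439 0.174 0.233] [-0.228  0.527 -0.359  2.318  2.263  0.445  2.228]
1 0.1 [0.007 0.012 0.015 0.079 0.014] [0.444 0.18  0.233] [-0.409  0.516 -0.183  2.303  2.201  0.418  2.14 ]
1 0.05 [0.006 0.012 0.017 0.084 0.014] [0.447 0.185 0.233] [-0.576  0.517 -0.008  2.295  2.194  0.372  2.045]
1 0 [0.006 0.012 0.018 0.09  0.014] [0.451 0.19  0.233] [-0.593  0.523 -0.008  2.277  2.07   0.387  2.104]
1 -0.0
[... 768 characters left out ...]
19] [0.434 0.145 0.239] [-0.845  0.507  0.339  2.323  1.723  0.251  2.171]
-1 0.2 [0.056 0.021 0.034 0.026 0.017] [0.436 0.144 0.237] [-0.839  0.517  0.334  2.33   1.899  0.268  2.025]
-1 0.1 [0.057 0.018 0.03  0.027 0.016] [0.441 0.143 0.236] [-0.829  0.523  0.335  2.327  1.991  0.269  1.963]
-1 0.05 [0.057 0.016 0.029 0.027 0.016] [0.444 0.143 0.235] [-0.824  0.526  0.335  2.325  2.04   0.269  1.931]
-1 0 [0.057 0.014 0.027 0.027 0.016] [0.446 0.142 0.235] [-0.818  0.53   0.336  2.324  2.09   0.27   1.897]
-1 -0.06 [0.025 0.011 0.022 0.061 0.016] [0.457 0.176 0.235] [-0.872  0.552  0.335  2.265  1.857  0.264  2.079]
[0, 0, 0] True
[0, 0, 0.12] True
[-0.03, 0, 0.12] True
[0.0, 0, 0.15] True
```

```bash
cat >> h.py <<'E'
LT=dict(th=[0,.15,.3,.5,.9,1.1,1.3],yaw=[0.,.17,.28,.37,.35,.3,.3],lean=[.62]*7,r=[.063,.063,.063,.063,.066,.068,.070])
RT=dict(th=[0,.2,.5,.9,1.25],yaw=[-.2,-.25,-.35,-.4,-.45],lean=[.6,.58,.5,.45,.4],r=[.062]*5)
def sched(side,th,gap=0):
    T=LT if side>0 else RT; f=lambda k:np.interp(th,T["th"],T[k])
    p,R=pose(side,th,f("r"),f("yaw"),f("lean"),.098,gap)
    return p,R@np.diag([-1,-1,1.])   # half turn: camera to the rear
E
python3 - <<'E'
from h import *
np.set_printoptions(precision=3,suppress=True)
for s in (1,-1):
  for th in (1.3 if s>0 else 1.25,1.1,.9,.7,.5,.3,.2,.1,.05,0,-.06):
    p,R=sched(s,th); q=solve_ik(p,quat(R)); print(s,th,np.array(clear(s,p,R)),p,None if q is None else np.array(q))
  p,R=sched(s,1.25,.02)
  for d in ([0,0,0],[0,0,.12],[-.03,0,.12],[.0,0,.15]): print(d,solve_ik(p+d,quat(R)))
E
```

```text
1 1.3 [0.004 0.024 0.038 0.12  0.014] [0.418 0.224 0.233] [ 0.219  0.814 -1.074  2.283  1.997  0.856 -0.416]
1 1.1 [0.017 0.028 0.048 0.102 0.014] [0.404 0.206 0.233] [ 0.249  0.79  -1.074  2.332  2.028  0.843 -0.452]
1 0.9 [0.02  0.024 0.038 0.088 0.014] [0.41  0.188 0.233] [ 0.313  0.784 -1.072  2.342  2.07   0.782 -0.396]
1 0.7 [0.02  0.015 0.029 0.075 0.014] [0.416 0.175 0.233] [ 0.355  0.785 -1.071  2.34   2.086  0.753 -0.365]
1 0.5 [0.019 0.012 0.018 0.065 0.014] [0.425 0.165 0.233] [ 0.392  0.788 -1.07   2.332  2.095  0.725 -0.326]
1 0.3 [0.013 0.012 0.015 0.065 0.014] [0.432 0.165 0.233] [ 0.375  0.798 -1.072  2.314  2.053  0.783 -0.369]
1 0.2 [0.013 0.012 0.014 0.068 0.014] [0.437 0.169 0.233] [ 0.351  0.806 -1.074  2.298  2.016  0.836 -0.409]
1 0.1 [0.012 0.012 0.016 0.075 0.014] [0.443 0.176 0.233] [ 0.317  0.819 -1.075  2.275  1.965  0.904 -0.461]
1 0.05 [0.011 0.012 0.017 0.08  0.014] [0.446 0.18  0.233] [ 0.295  0.827 -1.076  2.258  1.934  0.944 -0.492]
1 0 [0.011 0.012 0.018 0.085 0.014] [0.45  0.185 0.233] [ 0.149  0.719 -0.897  2.246  1.896  0.836 -0.605]
1 -0.06 [0.
[... 1129 characters left out ...]

-1 0.1 [0.057 0.018 0.03  0.027 0.016] [0.441 0.143 0.236] [-0.658  0.501  0.129  2.317  1.874  0.358 -1.028]
-1 0.05 [0.057 0.016 0.029 0.027 0.016] [0.444 0.143 0.235] [-0.716  0.51   0.205  2.319  1.947  0.325 -1.097]
-1 0 [0.057 0.014 0.027 0.027 0.016] [0.446 0.142 0.235] [-0.78   0.523  0.29   2.322  2.048  0.29  -1.195]
-1 -0.06 [0.025 0.011 0.022 0.061 0.016] [0.457 0.176 0.235] [-0.586  0.525 -0.01   2.249  1.749  0.427 -0.892]
[0, 0, 0] [ 0.032  0.459 -0.55   2.322  1.338  0.558 -0.542]
[0, 0, 0.12] [ 0.575  0.314 -1.141  2.221  0.948  0.783 -0.091]
[-0.03, 0, 0.12] [ 0.622  0.252 -1.194  2.279  0.905  0.748 -0.093]
[0.0, 0, 0.15] [ 0.555  0.205 -1.075  2.19   0.771  0.758  0.082]
```

```bash
cat >> h.py <<'E'
def push(side,th0,fmax=4.,step=.1,extra=.016,rate=.05):
    f0=np.array(get_wrist_force())
    for th in np.append(np.arange(th0,.001,-step),0):
        p,R=sched(side,max(th,0)); line_to(list(p),quat(R),rate)
        f=np.linalg.norm(np.array(get_wrist_force())-f0); print(round(th,2),round(f,2),end="; ")
        if f>8: print("STOP force"); return
    p,R=sched(side,0)
    for s in np.arange(-.0,extra,.001):
        line_to(list(p+s*EX),None,.02); f=(np.array(get_wrist_force())-f0)
        if -f@EX>fmax: break
    print("\nadvance",round(s,4),f.round(2))
E
python3 - <<'E'
from h import *
grab(5)
movep([.42,-.05,.42],get_eef_rot())
p,R=sched(1,1.3,.012)
print(get_t(),solve_ik(list(p+[-.03,0,.12]),quat(R)))
movep(list(p+[-.03,0,.12]),quat(R)); print(get_t(),get_opening(),get_wrist_force())
s=read_camera("side"); d=read_camera("scene")
cv2.imwrite("pics/a1.png",np.hstack([s[60:360,150:450],d[60:360,150:450]]))
E
```

```text
3.3917 [-0.10140246  0.25719855 -0.69963612  2.285058    1.42925603  0.41630592
 -0.15465893]
4.625 0.0005108014435817893 [-0.56152369 -0.63548212  0.61612541]
```

View pics/a1.png

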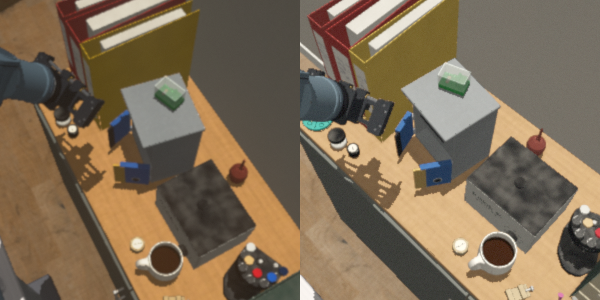

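The two crops show the closed gripper up and to the left of the open left door, clear of the binder, with nothing disturbed. Next I lower it and sweep the left door shut.

Run:
```python
from h import *
p,R=sched(1,1.3,.012); p=p+[-.012,0,0]; print(clear(1,p,R)[0])
line_to(list(p),None,.1)
print(get_t(),get_wrist_force()); cv2.imwrite("pics/a2.png",cv2.resize(read_camera("scene")[120:270,220:360],None,fx=3,fy=3,interpolation=2))
push(1,1.2)
print(get_t()); cv2.imwrite("pics/a3.png",cv2.resize(read_camera("scene")[120:270,220:360],None,fx=3,fy=3,interpolation=2))
a=cv2.imread("pics/a2.png");b=cv2.imread("pics/a3.png");cv2.imwrite("pics/a23.png",np.hstack([a[:,:399],b[:,:399]]))
```

```text
0.012810071447205534
6.0917 [ 0.23239325  0.40333472 -0.11497349]
1.2 1.72; 1.1 1.53; 1.0 1.63; 0.9 1.64; 0.8 2.23; 0.7 0.92; 0.6 1.05; 0.5 0.89; 0.4 4.42; 0.3 8.63; STOP force
9.6083
```

View pics/a23.png

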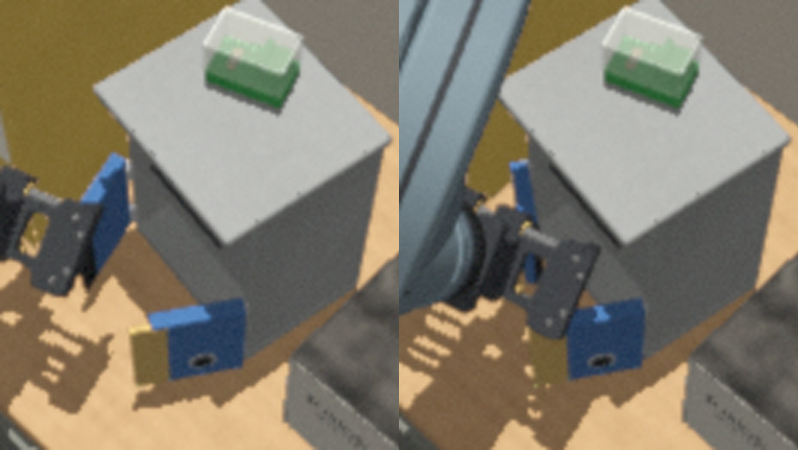

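The left crop shows the gripper beside the left door. The right crop shows the left door partly shut, and the right end of the gripper body close to the hood and the right door. I'll check the force direction before moving on.

Run:
```python
from h import *
np.set_printoptions(precision=3,suppress=True)
f=np.array(get_wrist_force());m=np.array(get_moment());p=np.array(get_tool_pos());print("f,m,p",f,m,p,get_opening())
q=get_eef_rot();R=Ro.from_quat([q[1],q[2],q[3],q[0]]).as_matrix()
print("enc force",f@EX,f@EY,"clear",np.array(clear(1,p,R)))
tip=p+.166*R[:,2];print("tip enc",(tip-O)@np.c_[EX,EY,UP],"tool fwd",-R[:,0])
r0=np.cross(f,m)/(f@f); print("force line pt nearest TCP (world rel, tool)",r0,r0@R,"dir tool",f@R/np.linalg.norm(f))
B=body(p,R);e=(B-O)@np.c_[EX,EY,UP];i=e[:,0].argmax();print("foremost body",e[i]);i=e[:,1].argmin();print("rightmost",e[i])
```

```text
f,m,p [-4.771 -4.449  4.057] [-0.858  0.942 -0.518] [0.432 0.164 0.233] 0.0003395257690670146
enc force -3.9750331393939877 -5.171827364066766 clear [0.014 0.012 0.015 0.064 0.014]
tip enc [-0.11   0.032  0.097] tool fwd [0.783 0.225 0.579]
force line pt nearest TCP (world rel, tool) [-0.026 -0.101 -0.141] [ 0.124 -0.09   0.084] dir tool [ 0.311 -0.386 -0.868]
foremost body [-0.075 -0.055  0.171]
rightmost [-0.184 -0.107  0.211]
```

Run:
```python
from h import *
np.set_printoptions(precision=3,suppress=True)
def rep(t):
    f=np.array(get_wrist_force());m=np.array(get_moment());p=np.array(get_tool_pos());print(t,f,m,p,"tau",np.array(get_tau()))
for th in (.3,.35,.4,.45,.5,.55):
    p,R=sched(1,th); line_to(list(p),quat(R),.05); wait(.1); rep(th)
p,R=sched(1,.55); line_to(list(p-.02*EX),None,.08); wait(.1); rep("free")
print(get_t()); im=read_camera("scene"); cv2.imwrite("pics/a4.png",cv2.resize(im[120:280,200:360],None,fx=3.7,fy=3.7,interpolation=2))
```

```text
0.3 [-5.185 -4.577  1.988] [-0.834  0.875 -0.479] [0.432 0.164 0.233] tau [ -1.684 -40.3    -8.188 -14.118   1.711   1.303   0.056]
0.35 [-4.254 -3.546  0.84 ] [-0.715  1.034 -0.369] [0.43  0.164 0.233] tau [ -1.111 -40.936  -7.94  -14.1     1.656   1.659   0.053]
0.4 [-3.873 -2.824 -0.934] [-0.574  1.161 -0.229] [0.428 0.165 0.233] tau [ -0.596 -41.582  -7.699 -13.953   1.562   1.991   0.046]
0.45 [-3.046 -1.387 -2.554] [-0.348  1.036 -0.035] [0.426 0.165 0.233] tau [ -0.068 -41.514  -7.251 -13.134   1.331   2.091   0.034]
0.5 [-0.714 -0.623 -0.143] [-0.176  0.672  0.002] [0.425 0.165 0.233] tau [  0.126 -40.449  -6.892 -11.646   1.022   1.765   0.018]
0.55 [-0.397 -0.154 -0.77 ] [-0.083  0.408 -0.007] [0.423 0.167 0.233] tau [ -0.044 -39.822  -6.829 -10.759   0.885   1.516   0.008]
free [0.647 0.587 0.146] [-0.105  0.401  0.03 ] [0.403 0.171 0.233] tau [ -0.089 -38.476  -6.915  -9.752   0.912   1.502   0.007]
12.2583
```

View pics/a4.png

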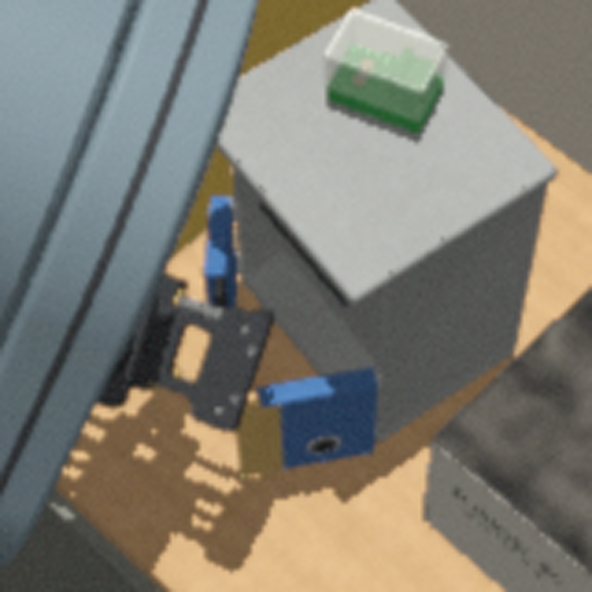

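The crop shows the left door at roughly 0.5 rad with the finger beyond the blue part. My radius of 63 mm put the fingertip corner in the rebate, so it wedged against the step. I'll move the contact onto the blue face, at r of about 54 mm, and re-check the clearances.

```bash
cat >> h.py <<'E'
LT=dict(th=[0,.15,.3,.5,.7],yaw=[-.1,.15,.28,.37,.37],lean=[.66]*5,r=[.056,.055,.055,.055,.055])
E
python3 - <<'E'
from h import *
np.set_printoptions(precision=3,suppress=True)
for th in (.7,.6,.5,.4,.3,.2,.1,.05,0):
    p,R=sched(1,th); q=solve_ik(p,quat(R)); print(th,np.array(clear(1,p,R)),p,None if q is None else np.array(q))
p,R=sched(1,.7,.02); print(clear(1,p,R),p,get_tool_pos())
E
```

```text
0.7 [0.017 0.012 0.024 0.079 0.012] [0.419 0.179 0.229] [ 0.086  0.621 -0.726  2.356  2.328  0.584 -0.723]
0.6 [0.014 0.012 0.021 0.074 0.012] [0.422 0.174 0.229] [ 0.099  0.621 -0.723  2.355  2.34   0.575 -0.721]
0.5 [0.017 0.012 0.017 0.07  0.012] [0.425 0.169 0.229] [ 0.112  0.621 -0.72   2.352  2.352  0.566 -0.718]
0.4 [0.008 0.012 0.016 0.07  0.012] [0.428 0.17  0.229] [ 0.094  0.62  -0.711  2.346  2.31   0.585 -0.728]
0.3 [0.006 0.012 0.015 0.07  0.012] [0.431 0.171 0.229] [ 0.075  0.62  -0.701  2.337  2.266  0.603 -0.736]
0.2 [0.005 0.012 0.016 0.076 0.012] [0.435 0.177 0.229] [ 0.027  0.621 -0.685  2.32   2.175  0.645 -0.755]
0.1 [0.003 0.012 0.021 0.087 0.012] [0.44  0.188 0.229] [-0.044  0.625 -0.661  2.29   2.039  0.704 -0.782]
0.05 [0.002 0.013 0.025 0.094 0.012] [0.444 0.195 0.229] [-0.089  0.629 -0.644  2.266  1.951  0.741 -0.798]
0 [0.001 0.017 0.029 0.094 0.012] [0.448 0.203 0.229] [-0.131  0.635 -0.626  2.237  1.865  0.776 -0.812]
(np.float64(0.022866838457044986), np.float64(0.026515910340104115), np.float64(0.03975602838592236), np.float64(0.0928168295467567), np.float64(0.011567620866827624)) [0.406 0.194 0.229] [0.403 0.17  0.233]
```

```bash
cat >> h.py <<'E'
LT=dict(th=[0,.15,.3,.5,.7],yaw=[-.12,.12,.25,.35,.35],lean=[.62]*5,r=[.071]*5)
E
python3 - <<'E'
from h import *
np.set_printoptions(precision=3,suppress=True)
for th in (.6,.4,.2,.1,.05,0):
    p,R=sched(1,th); print(th,np.array(clear(1,p,R)),p)
push(1,.6); print(get_t(),get_wrist_force())
s=read_camera("side"); d=read_camera("scene")
cv2.imwrite("pics/a5.png",cv2.resize(np.hstack([s[110:270,225:365],d[110:270,220:360]]),None,fx=2.85,fy=2.85,interpolation=2))
E
```

```text
0.6 [0.024 0.015 0.029 0.07  0.014] [0.415 0.166 0.233]
0.4 [0.017 0.012 0.022 0.063 0.014] [0.424 0.16  0.233]
0.2 [0.019 0.012 0.019 0.067 0.014] [0.434 0.166 0.233]
0.1 [0.018 0.012 0.022 0.076 0.014] [0.441 0.176 0.233]
0.05 [0.017 0.013 0.025 0.079 0.014] [0.446 0.182 0.233]
0 [0.014 0.015 0.027 0.08  0.014] [0.451 0.189 0.233]
0.6 0.26; 0.5 1.04; 0.4 0.8; 0.3 1.29; 0.2 1.66; 0.1 1.39; 0.0 5.48; 
advance 0.002 [-6.   -6.45  2.47]
15.4417 [-6.405 -6.207  2.259]
```

View pics/a5.png

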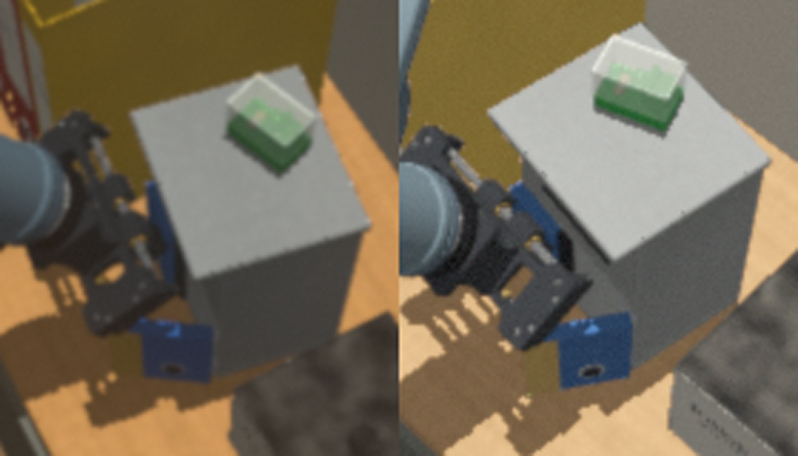

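Both crops show the left door nearly shut, with the finger again pressing sideways on the step because of the yaw change. I'll back off, square up to the face and push straight in.

```bash
cat >> h.py <<'E'
def flush(side,yenc,start,fmax=5.,lean=.62,yaw=YAW,end=-.060):
    """square push along EX: tip front (contact) from enclosure x=start to stop"""
    R=rot(yaw,lean); back=lambda x: O+(x-HD)*EX+yenc*EY+.098*UP-.166*R[:,2]
    q=quat(R@np.diag([-1,-1,1.])); p=back(start); print("clear",np.round(clear(side,p,R),3),np.round(clear(side,back(-.076),R),3))
    line_to(list(p),q,.06); wait(.1); f0=np.array(get_wrist_force())
    for x in np.arange(start+.002,end,.0015):
        line_to(list(back(x)),None,.03); f=np.array(get_wrist_force())-f0
        if -f@EX>fmax or np.linalg.norm(f)>9: break
    wait(.2); f=np.array(get_wrist_force())-f0
    print("stopped x",round(x,4),"enc f",np.round([f@EX,f@EY,f[2]],2),get_t())
E
python3 - <<'E'
from h import *
p=np.array(get_tool_pos()); line_to(list(p-.018*EX-.003*EY),None,.08)
print(np.round(get_wrist_force(),2))
flush(1,.025,-.102)
E
```

```text
[0.18 0.54 0.38]
clear [0.009 0.035 0.059 0.087 0.014] [0.008 0.021 0.033 0.083 0.014]
stopped x -0.0985 enc f [-5.47 -2.56 -0.27] 17.1333
```

Run:
```python
from h import *
np.set_printoptions(precision=3,suppress=True)
p=np.array(get_tool_pos());f1,m1=np.array(get_wrist_force()),np.array(get_moment())
s=read_camera("side"); d=read_camera("scene"); w=read_camera("wrist")
line_to(list(p-.008*EX),None,.05); wait(.15); f0,m0=np.array(get_wrist_force()),np.array(get_moment())
f,m=f1-f0,m1-m0; r=np.cross(f,m)/(f@f); L=p+r; E=np.c_[EX,EY,UP]
print("f enc",f@E,"m",m,"free",f0,m0); 
for t in np.arange(-.1,.25,.03): print(t,((L-t*f/np.linalg.norm(f))-O)@E)
cv2.imwrite("pics/a6.png",np.vstack([cv2.resize(np.hstack([s[130:270,215:355],d[130:270,220:360]]),None,fx=2.4,fy=2.4,interpolation=2),cv2.resize(w,(336,252)).repeat(2,1)[:, :672]]))
cv2.imwrite("pics/a6.png",np.hstack([cv2.resize(d[130:270,210:350],(420,420),interpolation=2),cv2.resize(w,(380,420))]))
```

```text
f enc [ -5.339 -11.231   1.954] m [-0.663  0.269 -0.628] free [-1.169 -2.102 -0.169] [-0.045  0.545 -0.139]
-0.1 [-0.205 -0.098  0.193]
-0.07 [-0.193 -0.071  0.188]
-0.04000000000000001 [-0.18  -0.044  0.183]
-0.010000000000000009 [-0.167 -0.017  0.179]
0.01999999999999999 [-0.154  0.009  0.174]
0.04999999999999999 [-0.142  0.036  0.169]
0.07999999999999999 [-0.129  0.063  0.165]
0.10999999999999999 [-0.116  0.09   0.16 ]
0.13999999999999999 [-0.103  0.116  0.155]
0.17 [-0.091  0.143  0.151]
0.19999999999999998 [-0.078  0.17   0.146]
0.22999999999999995 [-0.065  0.197  0.141]
```

View pics/a6.png

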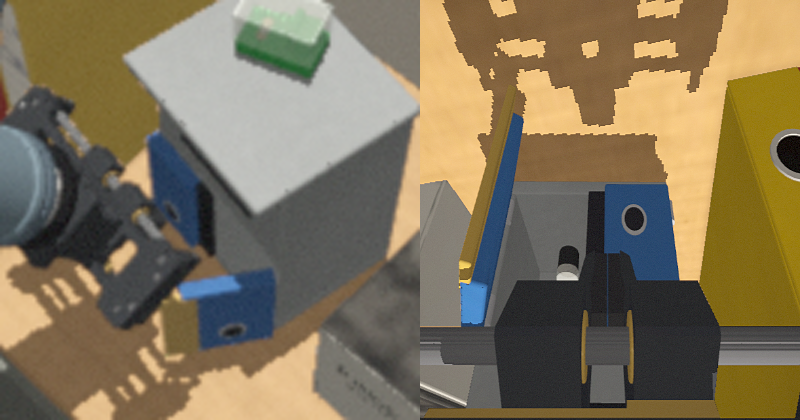

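The wrist view (seen from the rear) shows the yellow binder right at the gripper's left end. The force line also points there, at enclosure y ≈ +0.118. So the binder stands about 15 mm closer than I estimated, and it was what blocked the push. The left door is almost home. I'll push 16 mm further right.

Run:
```python
from h import *
p=np.array(get_tool_pos()); line_to(list(p-.010*EX-.016*EY),None,.08); wait(.1); print(np.round(get_wrist_force(),2))
flush(1,.009,-.110,fmax=4)
q=get_eef_rot(); s=read_camera("wrist"); d=read_camera("scene")
cv2.imwrite("pics/a7.png",np.hstack([cv2.resize(d[130:270,210:350],(420,420),interpolation=2),cv2.resize(s,(380,420))]))
```

```text
[ 0.12 -0.19  0.6 ]
clear [0.023 0.043 0.067 0.072 0.014] [0.023 0.021 0.033 0.067 0.014]
stopped x -0.0735 enc f [-6.07  0.66  0.26] 24.8333
```

View pics/a7.png

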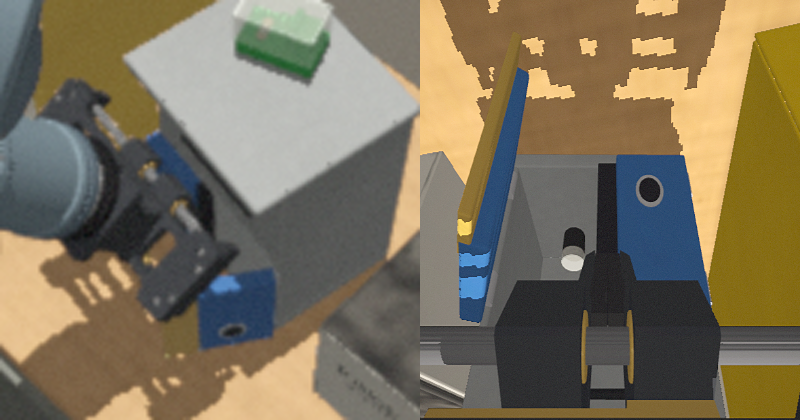

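The finger stopped with a pure face-on reaction of 6 N at x = −73.5 mm, against −76 nominal, so the left door is on its end stop. In the wrist view it lies flush and the right door is still open. Next is the right door.

Run:
```python
from h import *
p=np.array(get_tool_pos()); line_to(list(p-.012*EX),None,.1)
line_to(list(p-.025*EX+.09*UP),None,.2)
p,R=sched(-1,1.25,.02)
movep(list(p+[0,0,.06]),quat(R)); print(get_t(),np.round(get_wrist_force(),2))
line_to(list(p),None,.15); wait(.1)
f0=np.array(get_wrist_force()); ok=True
for th in (1.1,.9,.7,.5,.35,.2,.12):
    p,R=sched(-1,th); line_to(list(p),quat(R),.08)
    f=np.array(get_wrist_force())-f0; print(th,np.round([f@EX,f@EY,f[2]],1),end="; ")
    if np.linalg.norm(f)>8: ok=False; break
print(ok,get_t())
cv2.imwrite("pics/a8.png",np.hstack([cv2.resize(read_camera("scene")[130:270,210:350],(420,420),interpolation=2),cv2.resize(read_camera("wrist"),(380,420))]))
```

```text
26.3667 [ 0.01  0.98 -0.66]
1.1 [ 0.5  0.3 -1.3]; 0.9 [-0.6 -0.1 -1.6]; 0.7 [ 0.1  0.  -1.4]; 0.5 [ 0.5 -1.1 -0.7]; 0.35 [ 0.2 -0.5 -0.2]; 0.2 [ 0.5 -0.2 -1. ]; 0.12 [ 0.5 -0.1 -1.2]; True 29.0917
```

View pics/a8.png

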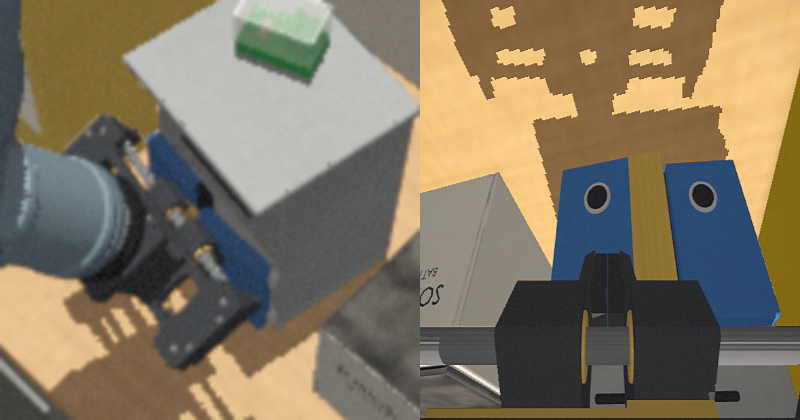

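The wrist view shows the right door nearly shut, with its brass strip coming over the left door's edge. The bath is clear. Now the final square push.

Run:
```python
from h import *
flush(-1,-.020,-.085,fmax=4,lean=.6)
cv2.imwrite("pics/w9.png",read_camera("wrist"))
p=np.array(get_tool_pos()); line_to(list(p-.015*EX),None,.1); line_to(list(p-.03*EX+.09*UP),None,.2)
print(get_t(),np.round(get_wrist_force(),2))
cv2.imwrite("pics/a9.png",np.hstack([cv2.resize(read_camera("scene")[120:320,170:370],(400,400),interpolation=2),cv2.resize(read_camera("wrist"),(400,400))]))
```

```text
clear [0.05  0.028 0.04  0.039 0.016] [0.05  0.019 0.031 0.038 0.016]
stopped x -0.074 enc f [-4.85  1.22  1.98] 31.5417
32.5083 [ 0.47  0.13 -0.39]
```

View pics/a9.png

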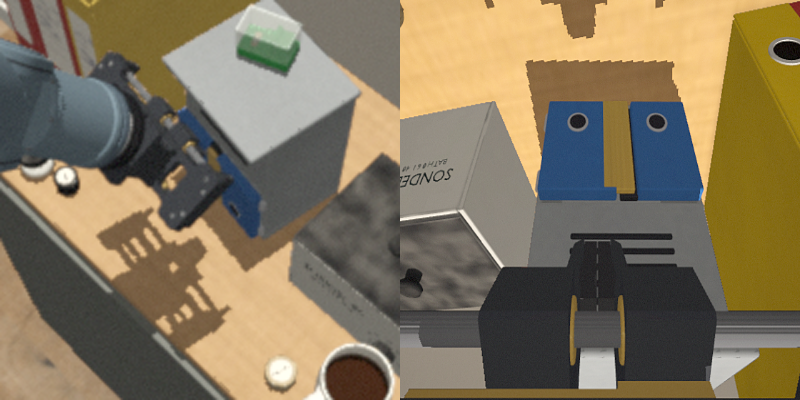

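The wrist view shows both doors flush with their tops in line, and the brass strip over the black edge. Both pushes stopped at the same depth (−73.5 and −74 mm). The tins, jar and mug are still standing, and the robot is touching nothing.

```bash
python3 -c "
from workcell import *
print(sign_off())"
```

```text
the job is handed in; nothing more can be done
None
```

I shut the left door first and then the right, both home against their stops with the brass strip over the black edge, and handed the job in at about 32.5 s; the mug, jar and tins were left where they stood, though the gripper's left end touched the fixed binder once (about 12 N) while closing the left door.

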